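Take the test card off its display hook and latch it into the card rack

ROBOT

A 6-joint arm with a two-finger parallel gripper is mounted at the origin on a cart in front of the work surface, level with it; the furniture and walls round the work are solid. World frame = base frame: x ahead of the robot, y to its left, z up, the work surface at z = 0. Lengths are in m, angles in degrees, forces in N, time in s.
With the tool pointing down it reaches from about 0.4 to 0.825 m from the base axis. Payload 7 kg.
Tool frame: the origin (TCP) lies between the finger pads; the fingertips stand 22 mm ahead of it and the grasp point (between the pads) lies 3 mm ahead of it; z points along the fingers, y is the direction in which the jaws open and shut (so a half turn about z gives the same grasp; the last joint's range is limited). The gripper opens to 88 mm and grips with 3 to 60 N. Pads are 19 mm wide; open, the fingers measure 130 mm over their backs; the gripper's body (78 mm by 193 mm) begins 47 mm behind the grasp point.
Start: joints at [90.075, 20.546, 0.682, 0, -70.136, -16.507], TCP at [0.191, 0.647, 0.249] pointing down, gripper open.
Joint ranges: [-176.03, 176.03], [-82.01, 121.73], [-58.28, 71.71], [-173.87, 95.51], [-174.79, -0.11], [-173.66, 173.66]. Speed limits (degrees/s): [136.94, 136.94, 172.46, 180, 180, 180].

INTERFACE

Orientations are given as [roll, pitch, yaw] about the fixed x, y, z axes, in that order (R = Rz(yaw) Ry(pitch) Rx(roll)).
In Python, from plant import telemetry, cams, r gives the robot as it stands.
- The arm moves only by the tool carry_out, never from a script. Its argument "commands" is one flat list of numbers, 5 for each row, row after row: the shift along the world's x, y, z as a fraction of full scale, then the turn about the world's z as a fraction of full scale, then the gripper's target within -1 to 1 (shut at 1, half-way at 0, fully open at -1). In form: [x, y, z, turn, claw, x, y, z, turn, claw, ...]. A call has 1 to 8 rows; each row shifts and turns the commanded pose from where the row before left it; what a row does not reach is not made up. Full scale, the value 1, is 0.04 m for a shift and 4 degrees for a turn. A row lasts 1/10 s, in which the tool goes at most 50 mm and 8.59 degrees, less where a joint would pass 70% of its speed; a pose out of reach is approached as far as the arm can. A call with a number of a shift or a turn outside -1 to 1 is refused whole. A call with a gripper value outside its range is refused whole. The fingers move at their own pace and stop on an object; "grip_force" is the grip in N (left out, the last holds). Time passes only in rows, so rows that do not move let the fingers close. It gives the time, the measured TCP pose, the force and the opening at its end, in the units of the state.
- telemetry.get_state(): the state, without advancing time (a new reading comes with each control period).
- cams.capture(name): name is "scene" or "top"; returns a dict with "frame" (400x640x3 uint8, red, green, blue), "camera_matrix" (3x3 intrinsics, pixels), "camera_from_world" (4x4, takes a point from world to camera coordinates). Camera axes: x right, y down, z forward; pixel columns grow to the right and rows downward; lengths in m; the calibration is good to about 2 mm. A picture is of the moment at which its call begins. There is no depth.
- r.close_job(): hands the job in, once; it reports no verdict.
The state is a dict: "time_s": time; "joints": joint angles; "qd": joint speeds; "joint_torque": joint torques, N m; "tcp_pos": TCP position; "eef_rot": TCP orientation; "contact_force": force on the tool from outside, world axes, zero at the start; "moment": the same for the moment, N m; "gripper_width": finger opening in m.
Only numpy, scipy, OpenCV 4.12 (cv2) and the standard library are available. Lean on these libraries where they do the work, as an engineer would, in place of code of your own. Each camera call takes 0.05 s, during which the arm holds its last target. There are 200 camera calls.

TASK

Take the green test card with the orange handle off its hook on the blue stand, easing its hole up and over the hook's upturned tip without forcing it or letting it fall. Then slide it down into the free slot of the tilted card rack, between its neighbours, and press it fully home so that the slot's white spring latch clicks into the notch in its edge, and let go; leave the other hanging card, the neighbouring cards and the things on the bench alone.

Things in the scene. Friction and masses are not known exactly. Their poses are not given: they have to be found in the camera images.
- test_card: The card to be moved: green circuit board 3 mm thick with an orange handle on top, 60 to 130 g, the same both ways round. Origin: centre of its bottom (foot) edge; z up to the handle, x across the thickness, y along the width. Board 80 mm wide from z = 10 to 92 mm, below that a tongue 60 mm wide. In each side edge a latch notch 6 mm deep, z 44 to 60 mm.
- card_hole (a point): Centre of the test card's hanging hole, 78 mm above its foot; the hole goes through the board along the card's x and is 14 mm wide (y) and 14 mm high (z).
- card_grip (a point): A good place to grip the test card, 111 mm above its foot, on the orange handle (10 mm thick along x, 50 mm wide along y, from 90 to 126 mm above the foot). Grip across the thickness, fingertips not below the handle: the hook passes 5 mm below it, the rack's neighbours stand just below it.
- other_card: A second card of the same shape and size, blue board and grey handle, hanging on the stand's other hook. Leave it hanging.
- hook_stand: Blue perforated display stand, fixed. Base 115 x 220 mm; origin under its middle, x towards the back, z up. Panel face at x = 54 mm, 178 mm high. Two hooks of 5 mm round steel wire at y = 55 and -55 mm, 150 mm above the bench, run level from the panel to x = -35 mm, then rise at 45 degrees to the tip. On each hangs one card by its hole, at x between -15 and 15 mm.
- tip_left (a point): End (on the wire's axis) of the upturned tip of the hook at the stand's y = +55 mm: x = -48 mm, 163 mm above the bench, so 13 mm higher than the level part of the hook.
- tip_right (a point): The same for the hook at the stand's y = -55 mm.
- rack: Grey bench card rack, fixed, base 150 x 150 mm; origin under its middle, x to its back. Five slots side by side, 25 mm apart along its y, all leaning 30 degrees: a card goes in downward and towards the rack's +x. Four slots hold ordinary cards that stand 85 mm above their seats, measured along the slot; the free slot is one of the middle three.
- slot_seat (a point): The free slot's seat, where the test card's origin comes when it is fully home, 52 mm above the bench. z points out of the slot (30 degrees from vertical, towards the robot), x along the card's width, y across its thickness. Grooves 5 mm wide guide the card's side edges (82 mm apart at their bottoms); their mouths are flared to about 14 mm and end at z = 85 mm.
- latch (a joint): White spring latch at the free slot's near edge: 0 when in, grows (rad) as it is pushed out. Its nose stands 3.5 mm into the card's path, 45 to 62 mm above the seat. The card's edge pushes it aside (about 0.08) over the last 50 mm, against roughly 5 to 10 N; it springs back to 0 into the card's notch when the card is within about 1.5 mm of home.
- slot_taken1: A rack slot with an ordinary green card (white top edge) in it, fixed; origin on the bench, under its seat.
- slot_taken2: A rack slot with an ordinary blue card (grey top edge) in it, fixed; origin on the bench, under its seat.
- cutters: Red-handled side cutters lying on the bench, 129 x 75 x 12 mm, origin under the middle. Bystander.
- wick: Small turquoise reel, 42 mm across, 12 mm high, on the bench, origin under the middle. Bystander.
- tester: Black pocket tester, 100 x 62 x 25 mm, on the bench, origin under the middle. Bystander.

How it is judged:
By the outcome, as a careful person would: the job done as asked, in the order asked, and still so for the second after the job is handed in, with the robot touching nothing.
It also fails if it takes over 51 s, if anything falls off the work surface, if the arm or the gripper's body presses on something with over 40 N, if the wrist force passes 120 N, or if a joint passes its speed limit or range.

## Working session

There is one attempt and no reset: what is moved stays moved. The work goes in short steps, Python scripts to look and compute and a tool call to move; the robot and the scene stay as the last step left them, time stands still between calls to the robot, and variables do not carry over. Pictures are saved under pics/ and viewed, about 8 in all and at most 12, crops included, and the job is handed in when it is done.

Besides the shell and the picture viewer there is one more tool, called as name(argument=value, ...), one argument or row to a line, values as JSON. carry_out: Moves the arm, as the interface text tells. Shift numbers are shares of 0.04 m and turn numbers shares of 4 degrees, none past 1 either way. Its arguments: {"type":"object","properties":{"commands":{"type":"array"},"grip_force":{"type":"number"}},"required":["commands"]}

```bash
ls; mkdir -p pics; python3 - <<'E'
from plant import telemetry,cams,r
import cv2,numpy as np
s=telemetry.get_state();print(s)
for n in("scene","top"):
    c=cams.capture(n);cv2.imwrite(f"pics/{n}0.png",cv2.cvtColor(c["frame"],cv2.COLOR_RGB2BGR))
    np.savez(f"pics/{n}0.npz",**c)
    print(n,c["camera_matrix"].round(1).tolist(),c["camera_from_world"].round(4).tolist(), 'campos',(-c["camera_from_world"][:3,:3].T@c["camera_from_world"][:3,3]).round(3))
E
```

```text
pics
{'time_s': 0.0, 'joints': array([ 9.00759003e+01,  2.05915359e+01,  6.31877081e-01, -1.92724970e-02,
       -7.01344617e+01, -1.65075397e+01]), 'qd': array([-0.01912233, -0.02783587,  0.04062759,  0.11202909, -0.0509006 ,
        0.06690314]), 'joint_torque': array([ 9.52390910e-04, -5.82702184e+01,  2.93053508e+01,  6.99750692e+00,
        6.82327125e-03, -1.58855987e-04]), 'tcp_pos': array([0.19083046, 0.64698425, 0.24760977]), 'eef_rot': array([ 1.79904611e+02, -9.37562289e-03, -1.64381956e+01]), 'contact_force': array([-0.74008579,  0.27445053,  0.5213699 ]), 'moment': array([ 0.04342367, -0.08891627,  0.00299005]), 'gripper_width': 0.08783493493150848}
scene [[391.1, 0.0, 314.7], [0.0, 391.1, 205.0], [0.0, 0.0, 1.0]] [[0.8826, -0.4701, -0.0013, -0.3879], [-0.1953, -0.3643, -0.9106, 0.2181], [0.4276, 0.8039, -0.4133, 0.8514], [0.0, 0.0, 0.0, 1.0]] campos [ 0.021 -0.787  0.55 ]
top [[445.2, 0.0, 320.4], [0.0, 445.2, 204.3], [0.0, 0.0, 1.0]] [[0.0092, -0.9999, 0.0135, 0.0503], [-0.9893, -0.0111, -0.1453, 0.4814], [0.1455, -0.012, -0.9893, 1.1772], [0.0, 0.0, 0.0, 1.0]] campos [0.305 0.07  1.234]
```

View pics/scene0.png

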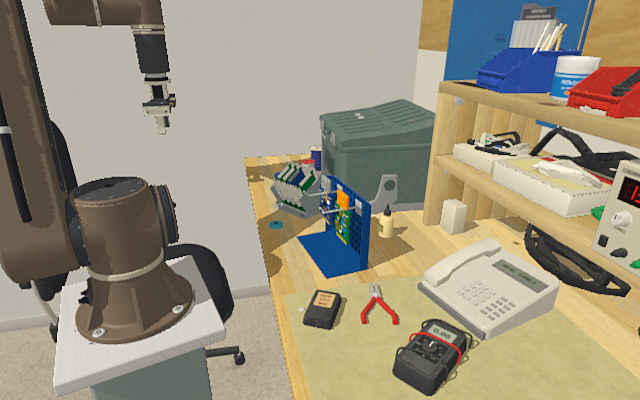

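View pics/top0.png

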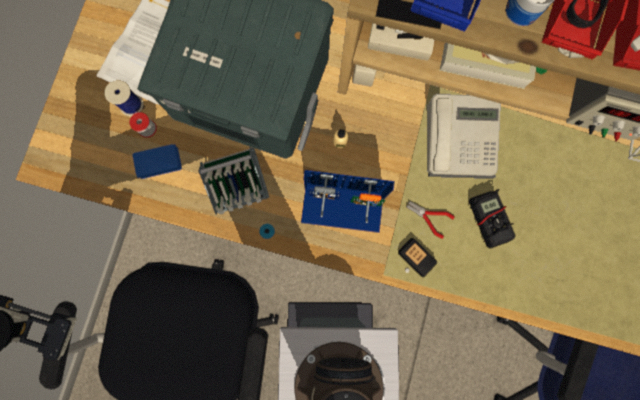

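The scene view shows the stand at about (340,235) and the rack at about (300,190). In the top view the stand is at (345,200), the orange handle at (370,198) and the rack at (232,180). I'll zoom in next.

```bash
cat > h.py <<'E'
import numpy as np,cv2
def load(n): return dict(np.load(f"pics/{n}.npz"))
def ray(c,u,v):
    R=c["camera_from_world"][:3,:3];t=c["camera_from_world"][:3,3]
    d=R.T@np.linalg.inv(c["camera_matrix"])@np.array([u,v,1.]);return -R.T@t,d
def onz(c,u,v,z):
    o,d=ray(c,u,v);return o+d*(z-o[2])/d[2]
def proj(c,p):
    q=c["camera_from_world"][:3,:3]@np.asarray(p,float)+c["camera_from_world"][:3,3];q=c["camera_matrix"]@q;return q[:2]/q[2]
def tri(c1,p1,c2,p2):
    o1,d1=ray(c1,*p1);o2,d2=ray(c2,*p2)
    a=np.linalg.lstsq(np.c_[d1,-d2],o2-o1,rcond=None)[0];A=o1+a[0]*d1;B=o2+a[1]*d2;return (A+B)/2,np.linalg.norm(A-B)
def snap(cams,names,tag):
    for n in names:
        c=cams.capture(n);np.savez(f"pics/{n}{tag}.npz",**c)
def crop(c,x0,y0,w,h,k):
    f=cv2.cvtColor(c["frame"],cv2.COLOR_RGB2BGR)[y0:y0+h,x0:x0+w];return cv2.resize(f,None,fx=k,fy=k,interpolation=cv2.INTER_CUBIC)
E
python3 - <<'E'
from h import *
t=load("top0");s=load("scene0")
a=crop(t,195,140,80,80,5);b=crop(t,296,160,104,80,5)
c=np.hstack([a,b[:400,:400]])
cv2.imwrite("pics/topz.png",np.hstack([crop(t,195,140,70,85,4),crop(t,298,160,100,85,5)[:340],]) if 0 else np.hstack([crop(t,195,140,75,85,4.6 and 4),crop(t,298,160,100,85,4)]))
cv2.imwrite("pics/scz.png",crop(s,260,150,125,100,6))
E
```

```text
(no output)
```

View pics/topz.png

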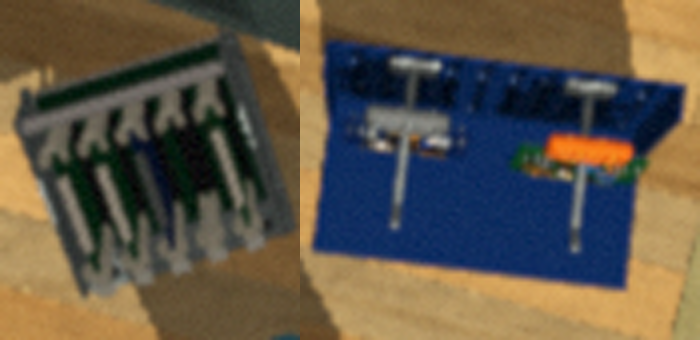

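View pics/scz.png

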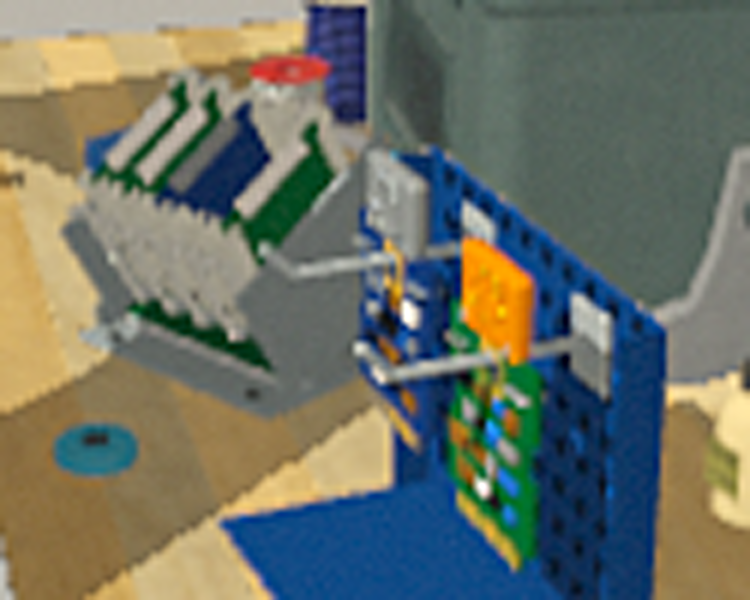

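The free slot is the 4th from the left in the top view, between the blue card and the right-hand green one. The test card hangs on the right-hand hook, stand y = -55. I'll do one precise measuring round now.

```bash
python3 - <<'E'
from h import *
t=load("top0");s=load("scene0")
P=lambda X,Y:(298+(X-300+.5)/4-.5,160+(Y+.5)/4-.5)
S=lambda X,Y:(260+(X+.5)/6-.5,150+(Y+.5)/6-.5)
for n,a,b in [("tipR",(575,248),(360,348)),("tipL",(394,226),(263,247)),("rootR",(590,95),(590,340)),("rootL",(412,72),(478,222)),("panelR",(685,86),(663,330))]:
    p,e=tri(t,P(*a),s,S(*b));print(n,p.round(4),round(e,4))
for n,a,z in [("tipR",(575,248),.163),("tipL",(394,226),.163),("rootR@150",(590,95),.15),("rootL@150",(412,72),.15),("panelTopR",(685,86),.178),("panelTopL",(328,42),.178),("baseFL",(313,250),.003),("baseFR",(626,289),.003)]:
    print(n,onz(t,*P(*a),z).round(4))
def orange(c,hue=(5,18)):
    h=cv2.cvtColor(c["frame"],cv2.COLOR_RGB2HSV);m=((h[...,0]>=hue[0])&(h[...,0]<=hue[1])&(h[...,1]>190)&(h[...,2]>150)).astype(np.uint8)
    n,l,st,ce=cv2.connectedComponentsWithStats(m)
    for i in range(1,n):
        if st[i,4]>25: print(st[i],ce[i].round(2),cv2.minAreaRect(np.argwhere(l==i)[:,::-1].astype(np.float32)))
print("or top");orange(t);print("or scene");orange(s)
def z(c,x0,y0,w,h,k):
    im=crop(c,x0,y0,w,h,k)
    for i in range(0,w,10):cv2.line(im,(i*k,0),(i*k,8),(0,0,255),2);cv2.putText(im,str(x0+i),(i*k,22),0,.4,(0,0,255))
    for i in range(0,h,10):cv2.line(im,(0,i*k),(8,i*k),(0,0,255),2);cv2.putText(im,str(y0+i),(10,i*k+5),0,.4,(0,0,255))
    return im
cv2.imwrite("pics/rackT.png",z(t,196,144,74,74,8))
cv2.imwrite("pics/rackS.png",z(s,268,155,60,50,12))
E
```

```text
tipR [ 0.4218 -0.0553  0.1643] 0.0024
tipL [0.434  0.0542 0.1651] 0.0025
rootR [ 0.5201 -0.0677  0.151 ] 0.0057
rootL [0.5322 0.0427 0.1616] 0.008
panelR [ 0.5192 -0.121   0.1774] 0.0014
tipR [ 0.4209 -0.055   0.163 ]
tipL [0.4331 0.0547 0.163 ]
rootR@150 [ 0.5178 -0.0664  0.15  ]
rootL@150 [0.531  0.0442 0.15  ]
panelTopR [ 0.5185 -0.1205  0.178 ]
panelTopL [0.5431 0.0959 0.178 ]
baseFL [0.4349 0.1085 0.003 ]
baseFR [ 0.41   -0.1089  0.003 ]
or top
[360 194  21   8 117] [369.67 197.16] ((369.9653625488281, 197.34654235839844), (20.298757553100586, 6.268734931945801), 5.710593223571777)
or scene
[337 190  12  20 127] [342.39 200.02] ((342.5, 199.5), (19.0, 11.0), 90.0)
```

View pics/rackT.png

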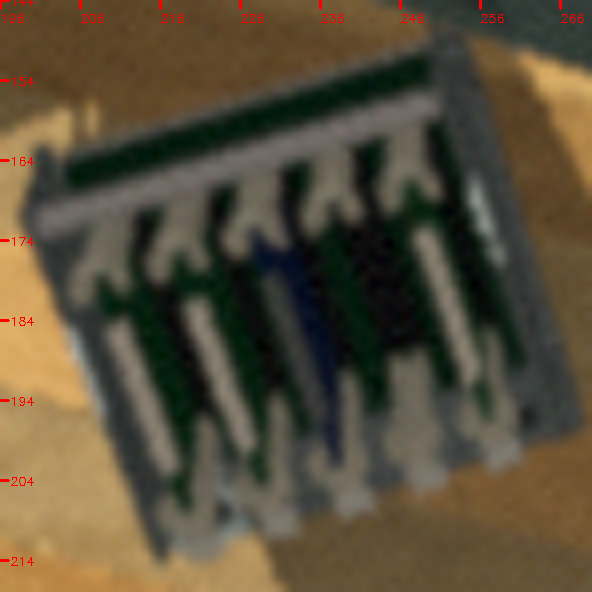

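View pics/rackS.png

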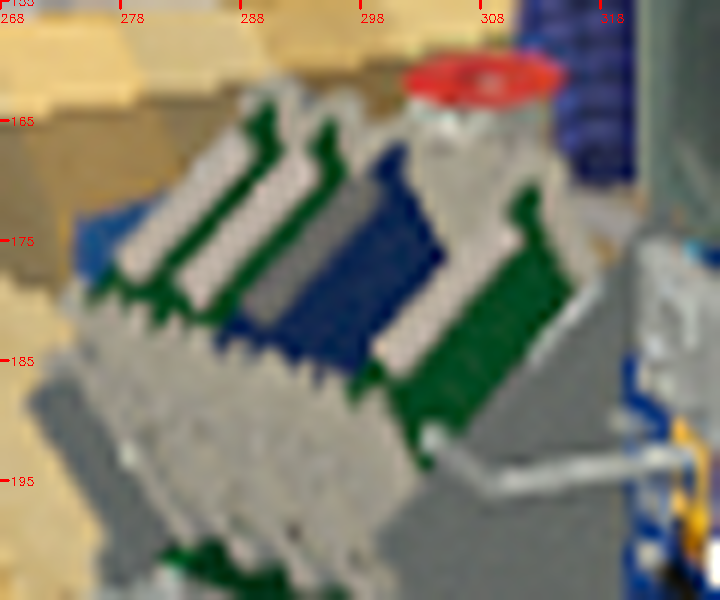

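In the top view the strip ends of slots 1, 2, 3 and 5 are sharp, and the free slot's forks are at about (237,171) and (247,192). The same strips show in the scene view, so I'll triangulate them.

```bash
python3 - <<'E'
from h import *
t=load("top0");s=load("scene0")
T=lambda X,Y:(196+(X+.5)/8-.5,144+(Y+.5)/8-.5)
S=lambda X,Y:(268+(X+.5)/12-.5,155+(Y+.5)/12-.5)
D={1:((120,320),(173,472),(247,138),(130,272)),2:((197,300),(250,452),(305,162),(192,297)),3:((272,275),(325,430),(365,188),(258,312)),5:((425,228),(473,380),(505,230),(390,362))}
M={}
for k,(tb,tf,sb,sf) in D.items():
    b,e1=tri(t,T(*tb),s,S(*sb));f,e2=tri(t,T(*tf),s,S(*sf));M[k]=(b+f)/2;d=b-f
    print(k,b.round(4),f.round(4),"mid",M[k].round(4),"len",round(np.linalg.norm(d),4),"yaw",round(np.degrees(np.arctan2(d[1],d[0])),1),"elev",round(np.degrees(np.arcsin(d[2]/np.linalg.norm(d))),1),round(e1,4),round(e2,4))
ks=np.array([1,2,3,5]);A=np.array([M[k] for k in ks])
c=np.array([np.polyfit(ks,A[:,i],1) for i in range(3)]);print("pitch",c[:,0].round(4),np.linalg.norm(c[:,0]),"ang",np.degrees(np.arctan2(c[1,0],c[0,0])));m4=c[:,0]*4+c[:,1];print("slot4 mid",m4.round(4), "resid",(A-(ks[:,None]*c[:,0]+c[:,1])).round(4).tolist())
print("base BL,FL,FR,BR(z~0/?)",[onz(t,*T(*p),.0).round(4).tolist() for p in [(160,560),(580,428)]])
print("handle@.193",onz(t,369.67,197.16,.1935).round(4), "tri",tri(t,(369.67,197.16),s,(342.39,200.02)))
E
```

```text
1 [0.5161 0.3312 0.1365] [0.4734 0.3183 0.1091] mid [0.4948 0.3247 0.1228] len 0.0523 yaw 16.8 elev 31.5 0.0019 0.0043
2 [0.5227 0.3077 0.1356] [0.4806 0.294  0.1087] mid [0.5017 0.3009 0.1221] len 0.0519 yaw 17.9 elev 31.3 0.0015 0.005
3 [0.5306 0.2852 0.134 ] [0.4881 0.2698 0.1111] mid [0.5094 0.2775 0.1225] len 0.0507 yaw 19.9 elev 26.8 0.0 0.0062
5 [0.547  0.2374 0.1344] [0.5045 0.2235 0.11  ] mid [0.5258 0.2304 0.1222] len 0.0509 yaw 18.1 elev 28.6 0.0017 0.0052
pitch [ 0.0078 -0.0236 -0.0001] 0.02481276261992502 ang -71.6809549245902
slot4 mid [0.5176 0.2539 0.1223] resid [[0.0005, 0.0001, 0.0002], [-0.0004, -0.0002, -0.0003], [-0.0005, -0.0, 0.0001], [0.0003, 0.0, 0.0]]
base BL,FL,FR,BR(z~0/?) [[0.4566, 0.3464, 0.0], [0.5048, 0.2017, 0.0]]
handle@.193 [ 0.4759 -0.0596  0.1935] tri (array([ 0.4800586 , -0.06247486,  0.17438602]), np.float64(0.002158373796912527))
```

Check against the known sizes:

| Quantity | Measured | Given |
|---|---|---|
| Hook spacing | 110.4 mm | 110 mm |
| Slot pitch | 24.8 mm | 25 mm |
| Strip elevation | about 30° | 30° |
| Strip height | 122 mm | 125.6 mm |

Rack yaw comes out at 18.3° and stand yaw at -6.5°. I'm moving to above the card now. The tool only yaws, so I'll tilt the card in a light grip while it pivots on the hook.

carry_out(
  commands=[0.7, -0.8, 0.05, -1, 0.35, 0.7, -0.8, 0.05, -1, 0.35, 0.7, -0.8, 0.05, -1, 0.35, 0.7, -0.8, 0.05, -1, 0.35, 0.7, -0.8, 0.05, -1, 0.35, 0.7, -0.8, 0.05, -1, 0.35, 0.7, -0.8, 0, -1, 0.35, 0.7, -0.8, 0, -1, 0.35],
)

```text
time_s: 0.9
tcp_pos: [0.4157, 0.3899, 0.2605]
eef_rot: [180.0, 0.0, -48.6]
contact_force: [0.8, 1.4, 0.3]
gripper_width: 0.0309
```

carry_out(
  commands=[0.1, -0.95, 0, -1, 0.35, 0.1, -0.95, 0, -1, 0.35, 0.1, -0.95, 0, -1, 0.35, 0.1, -0.95, 0, -1, 0.35, 0.1, -0.95, 0, -1, 0.35, 0.1, -0.95, 0, -1, 0.35, 0.1, -0.95, 0, -1, 0.35, 0.1, -0.95, 0, -1, 0.35],
)

```text
time_s: 1.7
tcp_pos: [0.4466, 0.0858, 0.2605]
eef_rot: [180.0, 0.0, -80.6]
contact_force: [1.4, 0.1, -0.5]
gripper_width: 0.0284
```

carry_out(
  commands=[0.2, -0.9, 0, -1, 0.35, 0.2, -0.9, 0, -1, 0.35, 0.2, -0.9, 0, -1, 0.35, 0.2, -0.9, 0, -1, 0.35, 0, -0.1, 0, 0, 0.35, 0, 0, 0, 0, 0.35],
)

```text
time_s: 2.3
tcp_pos: [0.4786, -0.0616, 0.2601]
eef_rot: [179.9, -0.0, -96.5]
contact_force: [0.5, 0.7, -0.8]
gripper_width: 0.029
```

```bash
python3 - <<'E'
from plant import cams
from h import *
snap(cams,["scene","top"],"1")
cv2.imwrite("pics/c1.png",np.hstack([crop(load("scene1"),290,140,80,110,5),crop(load("top1"),320,150,78,110,5)]))
E
```

```text
(no output)
```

View pics/c1.png

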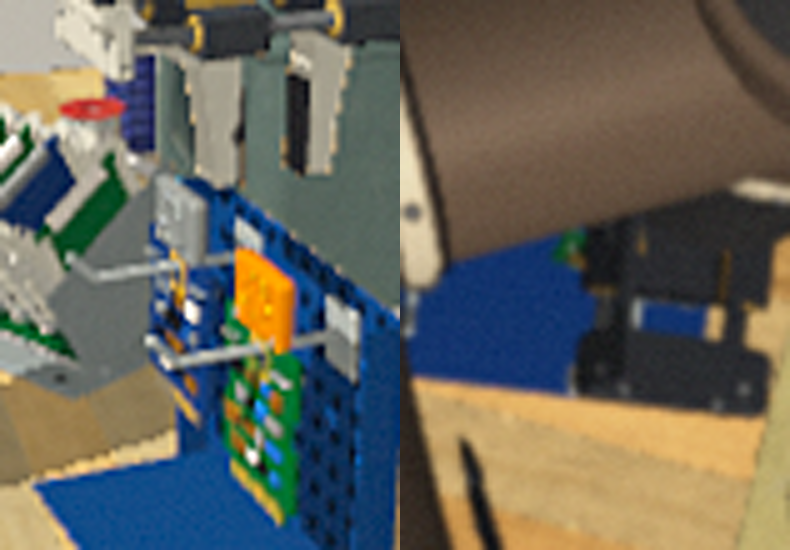

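The fingers sit on either side of the handle in the scene view: the gap spans about x 240–290 in the crop and the handle 235–293. I'll descend gently and watch the force.

carry_out(
  commands=[0, 0, -0.4, 0, 0.35, 0, 0, -0.4, 0, 0.35, 0, 0, -0.3, 0, 0.35, 0, 0, -0.2, 0, 0.35, 0, 0, -0.2, 0, 0.35, 0, 0, -0.2, 0, 0.35, 0, 0, -0.2, 0, 0.35, 0, 0, 0, 0, 0.35],
)

```text
time_s: 3.2
tcp_pos: [0.4784, -0.0607, 0.1835]
eef_rot: [179.9, -0.0, -96.4]
contact_force: [0.2, -1.1, 0.4]
gripper_width: 0.0287
```

carry_out(
  commands=[0, 0, 0, 0, 0.8, 0, 0, 0, 0, 0.8, 0, 0, 0, 0, 0.8, 0, 0, 0, 0, 0.8, 0, 0, 0, 0, 1, 0, 0, 0, 0, 1],
  grip_force=4,
)

```text
time_s: 3.8
tcp_pos: [0.4792, -0.0606, 0.1848]
eef_rot: [-180.0, 0.0, -96.4]
contact_force: [1.0, 1.0, 1.0]
gripper_width: 0.0098
```

```bash
python3 - <<'E'
from plant import cams,telemetry
from h import *
snap(cams,["scene"],"2")
cv2.imwrite("pics/c2.png",crop(load("scene2"),290,150,80,100,6))
s=telemetry.get_state();print({k:np.round(s[k],3) for k in("time_s","contact_force","moment","gripper_width","tcp_pos")})
E
```

```text
{'time_s': np.float64(3.85), 'contact_force': array([ 0.087, -0.162,  1.764]), 'moment': array([ 0.106, -0.18 ,  0.025]), 'gripper_width': np.float64(0.01), 'tcp_pos': array([ 0.479, -0.061,  0.185])}
```

View pics/c2.png

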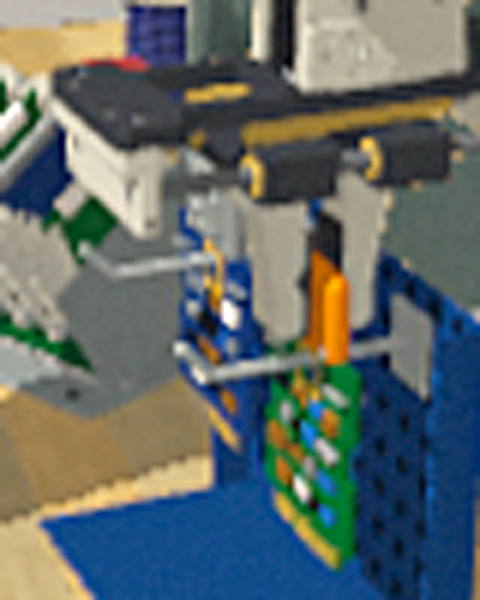

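The handle is gripped, with a width of 9.8 mm. In the crop the tips end above the hook, at about (275,345), and the board hangs straight. Next I'll lift 2 mm in a light grip, then swing the handle sideways so the hook in the hole rotates the card with its foot away from the other card.

carry_out(
  commands=[0, 0, 0.05, 0, 1, 0.01, 0.07, -0.015, 0, 1, 0.01, 0.07, -0.015, 0, 1, 0.01, 0.07, -0.015, 0, 1, 0.01, 0.07, -0.015, 0, 1, 0, 0, 0, 0, 1],
  grip_force=3,
)

```text
time_s: 4.45
tcp_pos: [0.4804, -0.0491, 0.1839]
eef_rot: [180.0, -0.0, -96.4]
contact_force: [-0.7, 0.2, -1.6]
gripper_width: 0.0102
```

carry_out(
  commands=[0.01, 0.07, -0.015, 0, 1, 0.01, 0.07, -0.015, 0, 1, 0.01, 0.07, -0.015, 0, 1, 0.01, 0.07, -0.015, 0, 1, 0, 0, 0, 0, 1],
)

```text
time_s: 4.95
tcp_pos: [0.4823, -0.0378, 0.1818]
eef_rot: [-180.0, 0.0, -96.4]
contact_force: [-0.2, 0.3, -0.7]
gripper_width: 0.0101
```

```bash
python3 - <<'E'
from plant import cams,telemetry
from h import *
snap(cams,["scene"],"3")
cv2.imwrite("pics/c3.png",crop(load("scene3"),290,150,80,100,6))
s=telemetry.get_state();print({k:np.round(s[k],3) for k in("time_s","contact_force","moment","gripper_width","tcp_pos")})
E
```

```text
{'time_s': np.float64(5.0), 'contact_force': array([-0.05 , -0.671,  0.017]), 'moment': array([-0.109,  0.102, -0.022]), 'gripper_width': np.float64(0.01), 'tcp_pos': array([ 0.482, -0.038,  0.182])}
```

View pics/c3.png

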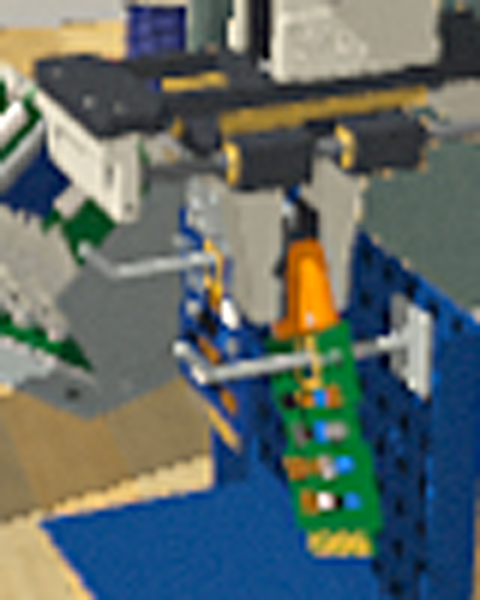

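The card has rotated: in the crop the foot is shifted right, to about (340,545), and the handle leans left. I'll measure the angle by casting rays onto the card's plane.

```bash
cat >> h.py <<'E'
def onplane(c,u,v,p,n):
    o,d=ray(c,u,v);return o+d*(np.dot(p-o,n)/np.dot(d,n))
def cardang(c,P,yaw_n,box,show=True):
    """fit the board's in-plane pose: green+gold mask -> card plane coords (lateral,z) -> minAreaRect"""
    a=np.radians(yaw_n);n=np.array([np.cos(a),np.sin(a),0]);e=np.array([-np.sin(a),np.cos(a),0])
    x0,y0,w,h=box;h_=cv2.cvtColor(c["frame"],cv2.COLOR_RGB2HSV)
    m=((h_[...,0]>50)&(h_[...,0]<80)&(h_[...,1]>150)).astype(np.uint8);mm=np.zeros_like(m);mm[y0:y0+h,x0:x0+w]=m[y0:y0+h,x0:x0+w]
    mm=cv2.morphologyEx(mm,cv2.MORPH_CLOSE,np.ones((5,5)))
    k,l,st,_=cv2.connectedComponentsWithStats(mm);i=1+np.argmax(st[1:,4])
    q=np.argwhere(l==i)[:,::-1];W=np.array([onplane(c,u,v,P,n) for u,v in q])
    Q=np.c_[(W-P)@e,W[:,2]].astype(np.float32)
    return st[i],cv2.minAreaRect(Q*1000),cv2.boxPoints(cv2.minAreaRect(Q*1000)).round(1)
E
python3 - <<'E'
from h import *
c=load("scene3");P=np.array([.4823,-.0378,.18])
print(cardang(c,P,-6.5,(325,195,40,55)))
S=lambda X,Y:(290+(X+.5)/6-.5,150+(Y+.5)/6-.5)
a=np.radians(-6.5);n=np.array([np.cos(a),np.sin(a),0]);e=np.array([-np.sin(a),np.cos(a),0])
for q in [(275,345),(300,525),(355,325),(383,525),(310,555),(372,557),(275,335),(338,320)]:
    w=onplane(c,*S(*q),P,n);print(q,(1000*(w-P)@e).round(1),(1000*w[2]).round(1))
E
```

```text
(array([334, 203,  20,  39, 453], dtype=int32), ((-38.275665283203125, 120.19941711425781), (89.38327026367188, 85.25584411621094), 62.03499984741211), array([[-96.9, 100.7],
       [-21.6,  60.7],
       [ 20.3, 139.7],
       [-55. , 179.7]], dtype=float32))
(275, 345) 10.2 141.2
(300, 525) -18.7 70.6
(355, 325) -62.3 180.6
(383, 525) -92.4 108.7
(310, 555) -29.2 61.7
(372, 557) -84.5 90.3
(275, 335) 10.4 145.7
(338, 320) -47.6 176.6
```

The edge fits give 22–28° and the hook geometry predicts 32°, so it's about 28°, which the grooves can absorb. Next I tighten the grip, centre the hole on the wire (4 mm back, 1.6 mm up), and slide level towards the bend.

carry_out(
  commands=[0, 0, 0, 0, 1, 0, 0, 0, 0, 1, 0, 0, 0, 0, 1, -0.005, -0.05, 0.02, 0, 1, -0.005, -0.05, 0.02, 0, 1, 0, 0, 0, 0, 1],
  grip_force=40,
)

```text
time_s: 5.6
tcp_pos: [0.4818, -0.0424, 0.1835]
eef_rot: [-180.0, 0.0, -96.4]
contact_force: [-0.5, -0.3, -1.6]
gripper_width: 0.0098
```

carry_out(
  commands=[-0.1, 0.01, 0, 0, 1, -0.2, 0.02, 0, 0, 1, -0.2, 0.025, 0, 0, 1, -0.2, 0.025, 0, 0, 1, -0.2, 0.025, 0, 0, 1, -0.15, 0.02, 0, 0, 1, 0, 0, 0, 0, 1],
)

```text
time_s: 6.3
tcp_pos: [0.4389, -0.0371, 0.1836]
eef_rot: [-180.0, 0.0, -96.4]
contact_force: [1.1, 0.4, -0.7]
gripper_width: 0.0097
```

```bash
python3 - <<'E'
from plant import cams,telemetry
from h import *
snap(cams,["scene"],"4")
cv2.imwrite("pics/c4.png",crop(load("scene4"),290,140,80,100,6))
s=telemetry.get_state();print({k:np.round(s[k],3) for k in("time_s","contact_force","moment","gripper_width","tcp_pos")})
E
```

```text
{'time_s': np.float64(6.35), 'contact_force': array([ 0.883,  0.476, -0.88 ]), 'moment': array([ 0.119, -0.121, -0.023]), 'gripper_width': np.float64(0.01), 'tcp_pos': array([ 0.44 , -0.037,  0.184])}
```

View pics/c4.png

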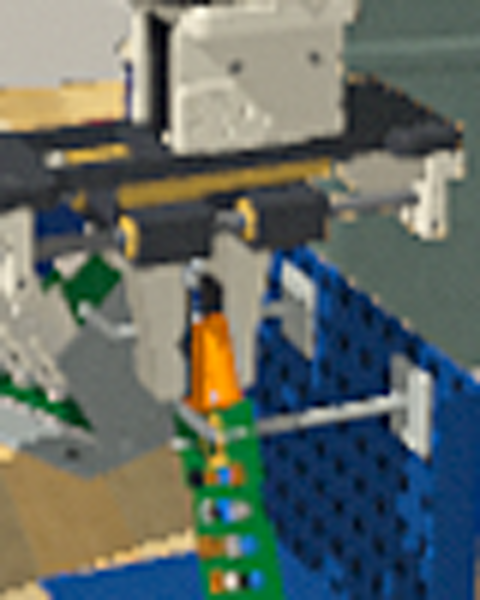

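The card now stands at the hook's bend, with the tip visible at crop (180,408), and the force is within noise. I'll climb at 45° with the wire, in small checked steps.

carry_out(
  commands=[-0.05, 0.005, 0.025, 0, 1, -0.05, 0.005, 0.05, 0, 1, -0.05, 0.005, 0.05, 0, 1, -0.05, 0.005, 0.05, 0, 1, 0, 0, 0, 0, 1],
)

```text
time_s: 6.85
tcp_pos: [0.4317, -0.0364, 0.1907]
eef_rot: [-180.0, 0.0, -96.4]
contact_force: [0.2, -0.2, -1.3]
gripper_width: 0.0096
```

carry_out(
  commands=[-0.05, 0.005, 0.05, 0, 1, -0.05, 0.005, 0.05, 0, 1, 0, 0, 0, 0, 1],
)

```text
time_s: 7.15
tcp_pos: [0.4277, -0.036, 0.1947]
eef_rot: [-180.0, 0.0, -96.4]
contact_force: [0.2, -0.2, -1.0]
gripper_width: 0.0096
```

carry_out(
  commands=[-0.05, 0.005, 0.05, 0, 1, -0.05, 0.005, 0.05, 0, 1, 0, 0, 0, 0, 1],
)

```text
time_s: 7.45
tcp_pos: [0.4236, -0.0356, 0.1987]
eef_rot: [-180.0, 0.0, -96.4]
contact_force: [0.5, -0.2, -1.0]
gripper_width: 0.0098
```

carry_out(
  commands=[-0.05, 0.005, 0.05, 0, 1, -0.05, 0.005, 0.05, 0, 1, -0.05, 0.005, 0.05, 0, 1, -0.05, 0.005, 0.05, 0, 1, 0, 0, 0, 0, 1],
)

```text
time_s: 7.95
tcp_pos: [0.4157, -0.0347, 0.2067]
eef_rot: [-180.0, 0.0, -96.4]
contact_force: [0.5, -0.2, -0.0]
gripper_width: 0.0098
```

carry_out(
  commands=[-0.2, 0.02, 0.05, 0, 1, -0.3, 0.03, 0.1, 0, 1, -0.3, 0.03, 0.3, 0, 1, 0, 0, 0.6, 0, 1, 0, 0, 0.8, 0, 1, 0, 0, 0.4, 0, 1, 0, 0, 0, 0, 1],
)

```text
time_s: 8.65
tcp_pos: [0.384, -0.0313, 0.2989]
eef_rot: [-179.7, 0.1, -96.4]
contact_force: [-1.0, -0.3, -1.0]
gripper_width: 0.0099
```

```bash
python3 - <<'E'
from plant import cams,telemetry
from h import *
snap(cams,["scene","top"],"5")
s=telemetry.get_state();P=s["tcp_pos"];print({k:np.round(s[k],3) for k in("time_s","contact_force","moment","gripper_width","tcp_pos")})
c=load("scene5");q=proj(c,P);print(q)
x,y=int(q[0])-40,int(q[1])-30
cv2.imwrite("pics/c5.png",crop(c,x,y,80,100,6));print(x,y)
E
```

```text
{'time_s': np.float64(8.75), 'contact_force': array([-0.25 , -1.245, -0.799]), 'moment': array([ 0.135, -0.031, -0.007]), 'gripper_width': np.float64(0.01), 'tcp_pos': array([ 0.383, -0.032,  0.296])}
[298.75360122 153.20904781]
258 123
```

View pics/c5.png

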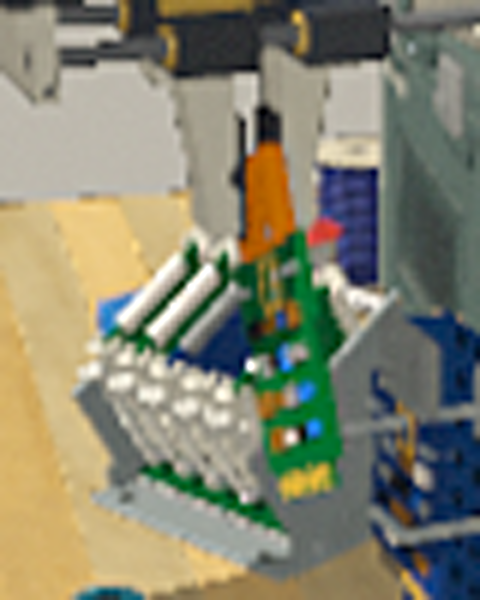

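The card is clear of the hook and held tilted; in the crop the board runs from (275,245) down to the foot at (310,495). I'll carry it high in an arc to the front of the rack, turning by +114.7°.

carry_out(
  commands=[0, 0.2, 0.2, 1, 1, 0, 0.2, 0.2, 1, 1, 0, 0.2, 0.1, 1, 1, 0, 0.2, 0.1, 1, 1, 0, 0.2, 0, 1, 1, 0, 0.2, 0, 1, 1, 0, 0.2, 0, 1, 1, 0, 0.2, 0, 1, 1],
)

```text
time_s: 9.55
tcp_pos: [0.3828, 0.0324, 0.319]
eef_rot: [179.9, 0.0, -64.3]
contact_force: [0.4, 0.0, -0.2]
gripper_width: 0.0098
```

carry_out(
  commands=[0.05, 0.25, 0, 1, 1, 0.05, 0.25, 0, 1, 1, 0.05, 0.25, 0, 1, 1, 0.05, 0.25, 0, 1, 1, 0.05, 0.25, 0, 1, 1, 0.05, 0.25, 0, 1, 1, 0.05, 0.25, 0, 1, 1, 0.05, 0.25, 0, 1, 1],
)

```text
time_s: 10.35
tcp_pos: [0.3989, 0.1124, 0.3189]
eef_rot: [179.9, 0.1, -32.3]
contact_force: [-0.1, 0.0, -1.1]
gripper_width: 0.0101
```

carry_out(
  commands=[0.1, 0.25, 0, 1, 1, 0.1, 0.25, 0, 1, 1, 0.1, 0.25, 0, 1, 1, 0.1, 0.25, 0, 1, 1, 0.1, 0.25, 0, 1, 1, 0.1, 0.25, 0, 1, 1, 0.1, 0.25, 0, 1, 1, 0.1, 0.25, 0, 1, 1],
)

```text
time_s: 11.15
tcp_pos: [0.431, 0.1923, 0.3188]
eef_rot: [179.9, 0.1, -0.3]
contact_force: [-0.2, 0.0, -1.1]
gripper_width: 0.0097
```

carry_out(
  commands=[0.1, 0.2, 0, 1, 1, 0.1, 0.2, 0, 1, 1, 0.1, 0.2, 0, 1, 1, 0.1, 0.2, -0.1, 1, 1, 0.1, 0.2, -0.2, 0.7, 1, 0, 0, -0.2, 0, 1, 0, 0, 0, 0, 1, 0, 0, 0, 0, 1],
)

```text
time_s: 11.95
tcp_pos: [0.4513, 0.2318, 0.2998]
eef_rot: [180.0, 0.1, 18.3]
contact_force: [0.1, 0.1, -0.4]
gripper_width: 0.0101
```

```bash
python3 - <<'E'
from plant import cams,telemetry
from h import *
snap(cams,["scene","top"],"6")
s=telemetry.get_state();P=s["tcp_pos"];print({k:np.round(s[k],3) for k in("time_s","contact_force","moment","gripper_width","tcp_pos","eef_rot","joints")})
c=load("scene6");q=proj(c,P);print(q)
x,y=int(q[0])-40,int(q[1])-20
cv2.imwrite("pics/c6.png",crop(c,x,y,80,80,7));print(x,y)
print(cardang(c,P,108.3,(x,y,80,80)))
E
```

```text
{'time_s': np.float64(12.05), 'contact_force': array([-0.679, -0.124, -1.226]), 'moment': array([-0.008, -0.004, -0.024]), 'gripper_width': np.float64(0.01), 'tcp_pos': array([0.452, 0.232, 0.301]), 'eef_rot': array([-1.79999e+02, -1.60000e-02,  1.83190e+01]), 'joints': array([ 4.9394e+01,  2.7730e+00, -1.5201e+01,  8.0000e-03, -7.2012e+01,
        5.8922e+01])}
[279.87513112 124.30887742]
239 104
(array([277, 125,  26,  36, 427], dtype=int32), ((-37.72025680541992, 239.11793518066406), (79.7170639038086, 77.19195556640625), 63.38447189331055), array([[-90.1, 220.8],
       [-21.1, 186.2],
       [ 14.6, 257.5],
       [-54.4, 292. ]], dtype=float32))
```

View pics/c6.png

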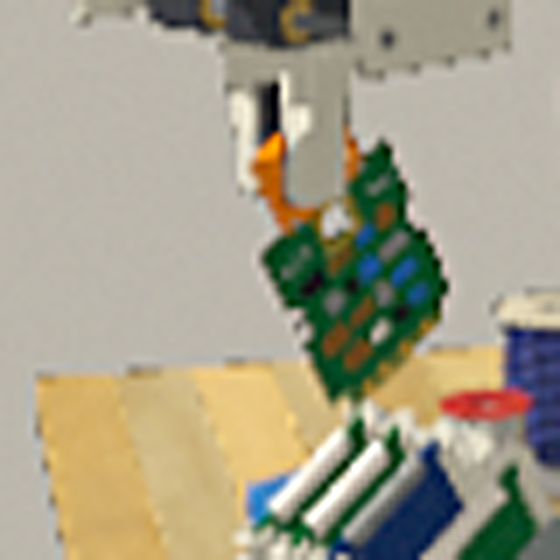

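The tilt is 26.6° with a consistent rectangle of 80 × 77 mm. In the crop, the board corners are at (265,258), (382,143), (445,285) and (335,398). I'll work out where the card's foot really is in the grip.

```bash
python3 - <<'E'
from h import *
from plant import telemetry
c=load("scene6");P=np.array([.4515,.232,.298])
a=np.radians(108.3);n=np.array([np.cos(a),np.sin(a),0]);e=np.array([-np.sin(a),np.cos(a),0])
S=lambda X,Y:(239+(X+.5)/7-.5,104+(Y+.5)/7-.5)
for nm,q in dict(TL=(265,258),TR=(382,143),BR=(445,285),BL=(335,398),hTL=(272,136),hBL=(285,222),hTR=(350,130)).items():
    w=onplane(c,*S(*q),P,n);v=w-P;l,z=1000*v@e,1000*v[2]
    for th in (27,):
        t=np.radians(th);print(nm,"lat %.1f z %.1f"%(l,z),"card y %.1f  below grip %.1f"%(l*np.cos(t)-z*np.sin(t),-(l*np.sin(t)+z*np.cos(t))))
# handle centre in top view
h=cv2.cvtColor(c["frame"],cv2.COLOR_RGB2HSV);m=(h[...,0]>=5)&(h[...,0]<=18)&(h[...,1]>190)&(h[...,2]>150)
q=np.argwhere(m[110:150,265:300])[:,::-1]+[265,110]
W=np.array([onplane(c,u,v,P-n*.005,n) for u,v in q])-P;l=1000*W@e;z=1000*W[:,2];t=np.radians(27)
y=l*np.cos(t)-z*np.sin(t);d=-(l*np.sin(t)+z*np.cos(t));print("handle y %.1f..%.1f below %.1f..%.1f"%(y.min(),y.max(),d.min(),d.max()),len(q))
E
```

```text
TL lat 15.2 z -41.0 card y 32.1  below grip 29.6
TR lat -51.6 z -4.9 card y -43.7  below grip 27.8
BR lat -87.2 z -73.0 card y -44.5  below grip 104.6
BL lat -20.6 z -108.9 card y 31.1  below grip 106.4
hTL lat 8.8 z 7.8 card y 4.3  below grip -10.9
hBL lat 3.7 z -28.2 card y 16.1  below grip 23.5
hTR lat -33.7 z 3.4 card y -31.6  below grip 12.3
handle y -25.5..23.0 below -12.9..25.5 35
```

```bash
python3 - <<'E'
from h import *
t=load("top0");s=load("scene0")
T=lambda X,Y:(196+(X+.5)/8-.5,144+(Y+.5)/8-.5)
S=lambda X,Y:(268+(X+.5)/12-.5,155+(Y+.5)/12-.5)
D={1:((120,320),(173,472),(247,138),(130,272)),2:((197,300),(250,452),(305,162),(192,297)),3:((272,275),(325,430),(365,188),(258,312)),5:((425,228),(473,380),(505,230),(390,362))}
a=np.radians(18.3);u=np.array([np.cos(a),np.sin(a),0]);n=np.array([-np.sin(a),np.cos(a),0])
for k,(tb,tf,sb,sf) in D.items():
    b=onz(t,*T(*tb),.138);f=onz(t,*T(*tf),.113);m=(b+f)/2
    m4=m-n*.025*(4-k)
    sb_,sf_=[onplane(s,*S(*q),m,n) for q in (sb,sf)];ms=(sb_+sf_)/2
    print(k,"top-only m4",m4.round(4),"u %.4f v %.4f"%(m4@u,m4@n),"len",np.linalg.norm((b-f)[:2]).round(4),"| scene: u %.4f z %.4f"%(ms@u,ms[2]),"ends u,z",(sb_@u).round(4),sb_[2].round(4),(sf_@u).round(4),sf_[2].round(4))
E
```

```text
1 top-only m4 [0.5164 0.2535 0.1255] u 0.5699 v 0.0785 len 0.0459 | scene: u 0.5742 z 0.1222 ends u,z 0.5963 0.1358 0.5522 0.1086
2 top-only m4 [0.5153 0.2533 0.1255] u 0.5687 v 0.0787 len 0.046 | scene: u 0.5734 z 0.1215 ends u,z 0.5946 0.1351 0.5522 0.1078
3 top-only m4 [0.5152 0.2537 0.1255] u 0.5688 v 0.0791 len 0.047 | scene: u 0.5734 z 0.1218 ends u,z 0.5933 0.134 0.5535 0.1096
5 top-only m4 [0.5157 0.2543 0.1255] u 0.5694 v 0.0796 len 0.0457 | scene: u 0.5748 z 0.1213 ends u,z 0.596 0.1337 0.5536 0.1089
```

Seat estimate: u = 0.613 along the rack's x direction and v = 0.079 across it, agreeing to about 1.5 mm between the views. I'm moving to the pre-insert pose, with the foot 10 mm short of the mouth.

carry_out(
  commands=[0.08, 0.03, -0.3, 0, 1, 0.08, 0.03, -0.4, 0, 1, 0.07, 0.03, -0.4, 0, 1, 0, 0, -0.3, 0, 1, 0, 0, -0.18, 0, 1, 0, 0, 0, 0, 1, 0, 0, 0, 0, 1],
)

```text
time_s: 12.75
tcp_pos: [0.4612, 0.2361, 0.2376]
eef_rot: [180.0, -0.0, 18.4]
contact_force: [0.6, -0.5, -1.0]
gripper_width: 0.0097
```

```bash
python3 - <<'E'
from plant import cams,telemetry
from h import *
snap(cams,["scene","top"],"7")
s=telemetry.get_state();P=s["tcp_pos"];print({k:np.round(s[k],3) for k in("time_s","contact_force","moment","gripper_width","tcp_pos","eef_rot")})
c=load("scene7");t=load("top7");q=proj(c,P);x,y=int(q[0])-40,int(q[1])-18;print("scene off",x,y)
q2=proj(t,P);x2,y2=int(q2[0])-35,int(q2[1])-40;print("top off",x2,y2)
cv2.imwrite("pics/c7.png",crop(c,x,y,75,75,8))
print(cardang(c,P,108.3,(x,y,80,62)))
E
```

```text
{'time_s': np.float64(12.85), 'contact_force': array([ 0.364, -0.603, -1.146]), 'moment': array([-0.048, -0.043,  0.008]), 'gripper_width': np.float64(0.01), 'tcp_pos': array([0.461, 0.236, 0.238]), 'eef_rot': array([-1.79971e+02, -7.50000e-02,  1.83770e+01])}
scene off 243 127
top off 206 158
(array([279, 145,  26,  37, 410], dtype=int32), ((-22.60633659362793, 171.09530639648438), (80.97801971435547, 107.76805114746094), 63.75543212890625), array([[-88.8, 158.6],
       [  7.8, 111. ],
       [ 43.6, 183.6],
       [-53. , 231.2]], dtype=float32))
```

The picture limit is reached, so from here I go by touch and masks. I'm easing the tongue along the slot axis (+0.475, +0.157, -0.866) with a lighter grip.

carry_out(
  commands=[0.05, 0.017, -0.09, 0, 1, 0.05, 0.017, -0.09, 0, 1, 0.05, 0.017, -0.09, 0, 1, 0, 0, 0, 0, 1],
  grip_force=20,
)

```text
time_s: 13.25
tcp_pos: [0.467, 0.2379, 0.2256]
eef_rot: [180.0, 0.1, 18.4]
contact_force: [-0.4, 0.0, -1.3]
gripper_width: 0.0096
```

carry_out(
  commands=[0.025, 0.008, -0.045, 0, 1, 0.025, 0.008, -0.045, 0, 1, 0, 0, 0, 0, 1],
)

```text
time_s: 13.55
tcp_pos: [0.4685, 0.2384, 0.2222]
eef_rot: [180.0, 0.1, 18.4]
contact_force: [-0.9, -0.5, -1.3]
gripper_width: 0.0102
```

carry_out(
  commands=[0.025, 0.008, -0.045, 0, 1, 0.025, 0.008, -0.045, 0, 1, 0, 0, 0, 0, 1],
)

```text
time_s: 13.85
tcp_pos: [0.4701, 0.2387, 0.2185]
eef_rot: [180.0, 0.1, 18.4]
contact_force: [-3.0, -1.3, -0.8]
gripper_width: 0.0098
```

carry_out(
  commands=[0.025, 0.008, -0.045, 0, 1, 0.025, 0.008, -0.045, 0, 1, 0, 0, 0, 0, 1],
)

```text
time_s: 14.15
tcp_pos: [0.4727, 0.2396, 0.2151]
eef_rot: [180.0, 0.1, 18.4]
contact_force: [-2.9, -1.5, -1.5]
gripper_width: 0.0101
```

The contact force runs along -u (about 3 N), so the card sits too far towards the back wall. I'll shift it along -u and watch the force.

carry_out(
  commands=[-0.047, -0.016, 0, 0, 1, 0, 0, 0, 0, 1],
)

```text
time_s: 14.35
tcp_pos: [0.4716, 0.2395, 0.2159]
eef_rot: [-180.0, -0.1, 18.4]
contact_force: [-0.5, -1.4, -1.8]
gripper_width: 0.01
```

carry_out(
  commands=[-0.047, -0.016, 0, 0, 1, 0, 0, 0, 0, 1],
)

```text
time_s: 14.55
tcp_pos: [0.4696, 0.239, 0.2161]
eef_rot: [-180.0, -0.1, 18.4]
contact_force: [0.8, -1.1, 0.1]
gripper_width: 0.01
```

```bash
python3 - <<'E'
from plant import cams,telemetry
from h import *
snap(cams,["scene","top"],"8")
s=telemetry.get_state();P=s["tcp_pos"].copy();P[2]-=.003;print({k:np.round(s[k],3) for k in("time_s","contact_force","moment","tcp_pos")})
a=np.radians(108.3);n=np.array([np.cos(a),np.sin(a),0]);e=np.array([-np.sin(a),np.cos(a),0]);th=np.radians(27)
for nm in("scene6","scene7","scene8"):
    c=load(nm);Q={"scene6":np.array([.4515,.232,.298]),"scene7":np.array([.4612,.2361,.2346]),"scene8":P}[nm]
    q0=proj(c,Q);h=cv2.cvtColor(c["frame"],cv2.COLOR_RGB2HSV).astype(int);H,Sa,V=h[...,0],h[...,1],h[...,2]
    for lab,m in (("orange",(H>=5)&(H<=18)&(Sa>190)&(V>150)),("gold",(H>=19)&(H<=28)&(Sa>120)&(V>110)),("blue",(H>=100)&(H<=115)&(Sa>150)&(V>150))):
        mm=np.zeros_like(m);x,y=int(q0[0]),int(q0[1]);mm[y-15:y+45,x-20:x+35]=m[y-15:y+45,x-20:x+35]
        q=np.argwhere(mm)[:,::-1]
        if len(q)<3: continue
        W=np.array([onplane(c,u,v,Q-n*(.005 if lab=="orange" else .002),n) for u,v in q])-Q;l=1000*W@e;z=1000*W[:,2]
        yy=l*np.cos(th)-z*np.sin(th);d=-(l*np.sin(th)+z*np.cos(th));ok=(abs(yy)<50)&(d<125)&(d>-20)
        if ok.sum()>2: print(nm,lab,ok.sum(),"mean lat %.1f z %.1f"%(l[ok].mean(),z[ok].mean()),"y %.1f [%.1f %.1f] d %.1f [%.1f %.1f]"%(yy[ok].mean(),yy[ok].min(),yy[ok].max(),d[ok].mean(),d[ok].min(),d[ok].max()))
E
```

```text
{'time_s': np.float64(14.65), 'contact_force': array([ 2.354, -1.171, -0.057]), 'moment': array([-0.722, -0.609, -0.139]), 'tcp_pos': array([0.47 , 0.239, 0.216])}
scene6 orange 35 mean lat 7.2 z -8.5 y 10.3 [-25.5 23.0] d 4.4 [-12.9 25.5]
scene6 gold 45 mean lat -44.8 z -86.8 y -0.5 [-27.4 17.2] d 97.7 [-8.5 124.1]
scene6 blue 3 mean lat -42.0 z -55.5 y -12.2 [-14.3 -9.6] d 68.5 [67.6 70.3]
scene7 orange 31 mean lat 6.4 z -7.2 y 8.9 [-27.9 20.0] d 3.5 [-14.7 23.3]
scene7 gold 71 mean lat -16.2 z -52.8 y 9.5 [-48.2 49.8] d 54.4 [-3.9 114.5]
scene7 blue 9 mean lat -52.6 z -53.6 y -22.6 [-32.4 -11.0] d 71.7 [52.5 94.5]
scene8 orange 34 mean lat 9.8 z -7.0 y 11.9 [-27.8 20.9] d 1.8 [-12.5 21.7]
scene8 gold 40 mean lat -15.2 z -54.0 y 11.0 [-46.7 47.9] d 55.1 [-19.8 114.9]
```

Side forces now appear on both sides within about 2 mm of travel, so the board's shoulders are already in the grooves (80 in 82 mm). I'll centre the card and check the force and moment.

carry_out(
  commands=[0.034, -0.007, 0, 0, 1, 0, 0, 0, 0, 1, 0, 0, 0, 0, 1],
)

```text
time_s: 14.95
tcp_pos: [0.4706, 0.2386, 0.2155]
eef_rot: [-180.0, -0.0, 18.4]
contact_force: [-0.5, 1.0, -0.3]
gripper_width: 0.0097
```

```bash
cat > st.py <<'E'
from plant import telemetry
import numpy as np
s=telemetry.get_state();a=np.radians(18.3);u=np.array([np.cos(a),np.sin(a),0]);n=np.array([-u[1],u[0],0])
F=s["contact_force"]-[0,0,-1.1];M=s["moment"];P=s["tcp_pos"]
print("t %.2f F u %.1f n %.1f z %.1f | M u %.2f n %.2f z %.2f | P u %.4f v %.4f z %.4f | w %.4f"%(s["time_s"],F@u,F@n,F[2],M@u,M@n,M[2],P@u,P@n,P[2],s["gripper_width"]))
# foot position s along slot if grip at card z=113,y=3.7, tilt 30 ; seat u .613 z .052
print("s(from z) %.1f  lateral err u %.1f mm"%(1000*(P[2]-.003-.052)/.866-113+3.7*.5/.866,0))
E
python3 st.py
```

```text
t 14.95 F u -0.2 n 1.1 z 0.8 | M u -0.09 n -0.01 z 0.04 | P u 0.5217 v 0.0788 z 0.2155 | w 0.0097
s(from z) 74.5  lateral err u 0.0 mm
```

carry_out(
  commands=[0.024, 0.008, -0.06, 0, 1, 0.024, 0.008, -0.06, 0, 1, 0.024, 0.008, -0.06, 0, 1, 0, 0, 0, 0, 1],
  grip_force=12,
)

```text
time_s: 15.35
tcp_pos: [0.4737, 0.2395, 0.208]
eef_rot: [180.0, -0.0, 18.4]
contact_force: [1.5, 0.8, -0.9]
gripper_width: 0.0099
```

```bash
python3 st.py
```

```text
t 15.35 F u 1.7 n 0.3 z 0.2 | M u -0.17 n -0.45 z 0.00 | P u 0.5249 v 0.0786 z 0.2080 | w 0.0099
s(from z) 65.8  lateral err u 0.0 mm
```

The +u push of 1.7 N at the foot is turning the card towards 30°, as intended. I'll continue.

carry_out(
  commands=[0.025, 0.008, -0.06, 0, 1, 0.025, 0.008, -0.06, 0, 1, 0.025, 0.008, -0.06, 0, 1, 0, 0, 0, 0, 1],
)

```text
time_s: 15.75
tcp_pos: [0.4767, 0.2405, 0.2009]
eef_rot: [-180.0, -0.0, 18.4]
contact_force: [1.6, 0.1, -1.4]
gripper_width: 0.01
```

```bash
python3 st.py
```

```text
t 15.75 F u 1.6 n -0.4 z -0.3 | M u -0.14 n -0.80 z 0.01 | P u 0.5281 v 0.0786 z 0.2009 | w 0.0100
s(from z) 57.6  lateral err u 0.0 mm
```

carry_out(
  commands=[0.026, 0.009, -0.06, 0, 1, 0.026, 0.009, -0.06, 0, 1, 0.026, 0.009, -0.06, 0, 1, 0, 0, 0, 0, 1],
)

```text
time_s: 16.15
tcp_pos: [0.4798, 0.2415, 0.1938]
eef_rot: [-180.0, -0.0, 18.4]
contact_force: [2.2, -0.3, -0.9]
gripper_width: 0.0101
```

```bash
python3 st.py
```

```text
t 16.15 F u 2.0 n -1.0 z 0.2 | M u -0.18 n -0.84 z 0.06 | P u 0.5314 v 0.0786 z 0.1938 | w 0.0101
s(from z) 49.4  lateral err u 0.0 mm
```

Tracking well at s ≈ 49 mm. The latch comes next, so I'm tightening the grip and pressing along the slot.

carry_out(
  commands=[0.026, 0.009, -0.05, 0, 1, 0.026, 0.009, -0.05, 0, 1, 0.026, 0.009, -0.05, 0, 1, 0.026, 0.009, -0.05, 0, 1, 0, 0, 0, 0, 1],
  grip_force=35,
)

```text
time_s: 16.65
tcp_pos: [0.4837, 0.2428, 0.1858]
eef_rot: [-180.0, 0.0, 18.4]
contact_force: [0.2, -1.3, 1.5]
gripper_width: 0.0095
```

```bash
python3 st.py
```

```text
t 16.65 F u -0.2 n -1.3 z 2.6 | M u -0.30 n -0.79 z -0.00 | P u 0.5355 v 0.0787 z 0.1858 | w 0.0095
s(from z) 40.2  lateral err u 0.0 mm
```

carry_out(
  commands=[0.027, 0.009, -0.05, 0, 1, 0.027, 0.009, -0.05, 0, 1, 0.027, 0.009, -0.05, 0, 1, 0.027, 0.009, -0.05, 0, 1, 0, 0, 0, 0, 1],
)

```text
time_s: 17.15
tcp_pos: [0.4883, 0.2443, 0.1775]
eef_rot: [180.0, 0.0, 18.4]
contact_force: [1.8, -0.2, 0.6]
gripper_width: 0.0099
```

```bash
python3 st.py
```

```text
t 17.15 F u 1.6 n -0.8 z 1.7 | M u -0.42 n -0.96 z 0.01 | P u 0.5403 v 0.0787 z 0.1775 | w 0.0099
s(from z) 30.6  lateral err u 0.0 mm
```

carry_out(
  commands=[0.029, 0.003, -0.05, 0, 1, 0.028, 0.009, -0.05, 0, 1, 0.028, 0.009, -0.05, 0, 1, 0.028, 0.009, -0.05, 0, 1, 0, 0, 0, 0, 1],
)

```text
time_s: 17.65
tcp_pos: [0.4923, 0.2453, 0.1691]
eef_rot: [180.0, 0.1, 18.4]
contact_force: [1.2, 0.6, -0.9]
gripper_width: 0.0099
```

```bash
python3 st.py
```

```text
t 17.65 F u 1.3 n 0.2 z 0.2 | M u -0.26 n -0.58 z -0.01 | P u 0.5444 v 0.0783 z 0.1691 | w 0.0099
s(from z) 20.9  lateral err u 0.0 mm
```

carry_out(
  commands=[0.028, 0.009, -0.05, 0, 1, 0.028, 0.009, -0.05, 0, 1, 0.028, 0.009, -0.05, 0, 1, 0.028, 0.009, -0.05, 0, 1, 0, 0, 0, 0, 1],
)

```text
time_s: 18.15
tcp_pos: [0.496, 0.2462, 0.1616]
eef_rot: [180.0, 0.1, 18.4]
contact_force: [-4.5, -2.4, 4.7]
gripper_width: 0.01
```

```bash
python3 st.py
```

```text
t 18.15 F u -5.0 n -0.8 z 5.8 | M u -0.24 n 1.34 z 0.03 | P u 0.5482 v 0.0780 z 0.1616 | w 0.0100
s(from z) 12.2  lateral err u 0.0 mm
```

Axial resistance is about 7.5 N, within the latch's 5–10 N range. I'll press on in smaller steps.

carry_out(
  commands=[0.029, 0.009, -0.05, 0, 1, 0.029, 0.009, -0.05, 0, 1, 0, 0, 0, 0, 1],
  grip_force=45,
)

```text
time_s: 18.45
tcp_pos: [0.498, 0.2467, 0.1576]
eef_rot: [180.0, 0.2, 18.3]
contact_force: [-5.7, -3.4, 5.3]
gripper_width: 0.0093
```

```bash
python3 st.py
```

```text
t 18.45 F u -6.4 n -1.5 z 6.4 | M u -0.25 n 1.70 z 0.01 | P u 0.5503 v 0.0778 z 0.1576 | w 0.0093
s(from z) 7.6  lateral err u 0.0 mm
```

carry_out(
  commands=[0.015, 0.005, -0.025, 0, 1, 0.015, 0.005, -0.025, 0, 1, 0, 0, 0, 0, 1],
)

```text
time_s: 18.75
tcp_pos: [0.4984, 0.2465, 0.156]
eef_rot: [179.9, 0.3, 18.4]
contact_force: [-12.2, -4.3, 13.8]
gripper_width: 0.0098
```

```bash
python3 st.py
```

```text
t 18.75 F u -12.9 n -0.3 z 14.9 | M u -0.05 n 4.02 z 0.15 | P u 0.5506 v 0.0776 z 0.1560 | w 0.0098
s(from z) 5.8  lateral err u 0.0 mm
```

Resistance has jumped to about 19 N axially, so this is either the seat or a jam. I'll press a little more and see whether it yields.

carry_out(
  commands=[0.01, 0.003, -0.02, 0, 1, 0, 0, 0, 0, 1],
  grip_force=55,
)

```text
time_s: 18.95
tcp_pos: [0.4985, 0.2464, 0.1559]
eef_rot: [179.9, 0.3, 18.4]
contact_force: [-16.5, -5.0, 19.9]
gripper_width: 0.0095
```

```bash
python3 st.py; python3 - <<'E'
from plant import cams,telemetry
from h import *
snap(cams,["scene","top"],"9")
s=telemetry.get_state();P=s["tcp_pos"].copy();P[2]-=.003
a=np.radians(108.3);n=np.array([np.cos(a),np.sin(a),0]);e=np.array([-np.sin(a),np.cos(a),0]);th=np.radians(30)
c=load("scene9");q0=proj(c,P);h=cv2.cvtColor(c["frame"],cv2.COLOR_RGB2HSV).astype(int);H,Sa,V=h[...,0],h[...,1],h[...,2]
m=(H>=5)&(H<=18)&(Sa>190)&(V>150);x,y=int(q0[0]),int(q0[1]);print(x,y)
q=np.argwhere(m[y-20:y+25,x-25:x+30])[:,::-1]+[x-25,y-20]
W=np.array([onplane(c,u,v,P-n*.005,n) for u,v in q])-P;l=1000*W@e;z=1000*W[:,2]
yy=l*np.cos(th)-z*np.sin(th);d=-(l*np.sin(th)+z*np.cos(th));print(len(q),"y %.1f %.1f d %.1f %.1f"%(yy.min(),yy.max(),d.min(),d.max()))
# coarse colour map around grip: o orange g green W white/grey b blue
f=c["frame"].astype(int)
for r in range(y-14,y+34):
    print(r,"".join("o" if m[r,k] else "g" if 45<H[r,k]<85 and Sa[r,k]>110 else "b" if 95<H[r,k]<125 and Sa[r,k]>110 else "W" if V[r,k]>185 and Sa[r,k]<60 else "w" if V[r,k]>130 and Sa[r,k]<60 else "." for k in range(x-30,x+36)))
E
```

```text
t 18.95 F u -17.2 n 0.4 z 21.0 | M u 0.09 n 5.60 z 0.15 | P u 0.5507 v 0.0775 z 0.1559 | w 0.0095
s(from z) 5.7  lateral err u 0.0 mm
293 169
26 y -23.9 21.4 d -14.9 18.6
155 wwwWwwwwwwwWWWWWW.....w..................WWWWwwwwwwwwwwwww..w.....
156 WWW....................w.................WWWwwwwwwwwwwwwwwwww.....
157 .......................ww................WWwwwwwwwwwwwwwwwwww.....
158 .......................wwwwww.....wwwww..WWww..wwwwwwwwwwwwww.....
159 .......................wwwwwwwwwwwwwwwww.WWww.wwwwwwwwwwww........
160 .......................wwwwwwwwwwwwwwwww.WWwwwwwwwwwwww..b........
161 .......................wwww....wwwwwwww..WWwwwwww.....bbbb........
162 ........................www....wwwwwwww...Wwww......bbbbbb........
163 ........................www....wwwwwwww..wwww.......bbbbbb........
164 ........................www....wwwwwwwwwwwWwww.www..bbbbbbw.......
165 ........................www....wwwwwwwwwwWWwwwwwww..bbbbbb........
166 .......................Wwww..b.wwwwwwww.wWWwwwwwww..bbbbbbw.......
167 ......................WWwww.b..wwwwwwww.ww..wwwwwww.bbbbbbw.......
168 ..
[... 1778 characters left out ...]
.....w....WwwwwwwWwwwwwwwwwwwwwwww.g..ww......wwwwwwwwWWww..w
194 ................wwwwwwwwwwwwwwwwwwwwwwww...wwwwwwwwwwwwwwww......b
195 ...........w.....wwwwwwwwwwwwwwwwwwwwwww.....wwwwwww.....bw......b
196 .................wwwwwwwwwwwwwwwwwwwwww...................www....b
197 ..................wwwwwwwwwwwwwwwwwwww.....................ww...ww
198 .............w.....wwwww.wwwwwwwwwwww.....................b.w...ww
199 .............w.....ww..wwwwww.wwwwww......................bbb....b
200 .............w........g.wwwwwwwwwwww.....................bwwbb..Ww
201 ..................ggggggwww..wwwww.w.....................bww.b..WW
202 ..................w.ggggg..g.wwwwwwww....................b...bb.WW
```

It is stiff at about 27 N and doesn't yield, though my estimates say roughly 5 mm short. To tell a latched card from a jam, I'll back off gently and look for latch resistance.

carry_out(
  commands=[-0.02, -0.006, 0.03, 0, 1, 0, 0, 0, 0, 1],
)

```text
time_s: 19.25
tcp_pos: [0.4983, 0.2465, 0.156]
eef_rot: [179.9, 0.2, 18.4]
contact_force: [-8.0, -3.3, 9.1]
gripper_width: 0.0096
```

```bash
python3 st.py
```

```text
t 19.25 F u -8.6 n -0.6 z 10.2 | M u -0.33 n 2.77 z 0.15 | P u 0.5505 v 0.0775 z 0.1560 | w 0.0096
s(from z) 5.8  lateral err u 0.0 mm
```

carry_out(
  commands=[-0.02, -0.006, 0.03, 0, 1, 0, 0, 0, 0, 1],
)

```text
time_s: 19.45
tcp_pos: [0.4983, 0.2466, 0.1563]
eef_rot: [179.9, 0.2, 18.3]
contact_force: [-2.5, -3.2, -5.5]
gripper_width: 0.0096
```

```bash
python3 st.py
```

```text
t 19.45 F u -3.4 n -2.3 z -4.4 | M u -0.88 n 0.50 z 0.07 | P u 0.5505 v 0.0777 z 0.1563 | w 0.0096
s(from z) 6.1  lateral err u 0.0 mm
```

carry_out(
  commands=[-0.02, -0.006, 0.035, 0, 1, 0, 0, 0, 0, 1],
)

```text
time_s: 19.65
tcp_pos: [0.4979, 0.2467, 0.1567]
eef_rot: [179.9, 0.2, 18.3]
contact_force: [4.9, -1.7, -18.1]
gripper_width: 0.0093
```

```bash
python3 st.py
```

```text
t 19.65 F u 4.1 n -3.2 z -17.0 | M u -1.42 n -2.00 z 0.03 | P u 0.5502 v 0.0779 z 0.1567 | w 0.0093
s(from z) 6.5  lateral err u 0.0 mm
```

Pulling meets a firm -17 N with under 1 mm of motion. It's held both ways, so it is seated and latched rather than short. I'll push back to a light downward preload, release, retreat along the slot, and verify with a clear view.

carry_out(
  commands=[0.03, 0.009, -0.05, 0, 1, 0.03, 0.009, -0.05, 0, 1, 0, 0, 0, 0, 1],
)

```text
time_s: 19.95
tcp_pos: [0.4985, 0.2466, 0.1559]
eef_rot: [179.9, 0.3, 18.4]
contact_force: [-17.5, -6.2, 14.3]
gripper_width: 0.0099
```

```bash
python3 st.py
```

```text
t 19.95 F u -18.6 n -0.4 z 15.4 | M u -0.16 n 5.91 z -0.02 | P u 0.5507 v 0.0776 z 0.1559 | w 0.0099
s(from z) 5.6  lateral err u 0.0 mm
```

carry_out(
  commands=[-0.02, -0.006, 0.025, 0, 1, 0, 0, 0, 0, 1],
)

```text
time_s: 20.15
tcp_pos: [0.4984, 0.2467, 0.156]
eef_rot: [179.9, 0.2, 18.3]
contact_force: [-9.8, -3.9, 3.2]
gripper_width: 0.0097
```

```bash
python3 st.py
```

```text
t 20.15 F u -10.6 n -0.6 z 4.3 | M u -0.54 n 3.35 z -0.06 | P u 0.5506 v 0.0778 z 0.1560 | w 0.0097
s(from z) 5.8  lateral err u 0.0 mm
```

carry_out(
  commands=[-0.015, -0.005, 0, 0, 1, 0, 0, 0, 0, 1, 0, 0, 0, 0, 0.6, 0, 0, 0, 0, 0.5, 0, 0, 0, 0, 0.4, 0, 0, 0, 0, 0.4],
  grip_force=10,
)

```text
time_s: 20.75
tcp_pos: [0.5, 0.2481, 0.1563]
eef_rot: [-180.0, -0.1, 18.4]
contact_force: [-0.1, 0.3, -0.0]
gripper_width: 0.0258
```

```bash
python3 st.py
```

```text
t 20.75 F u 0.0 n 0.3 z 1.1 | M u -0.15 n 0.01 z -0.02 | P u 0.5526 v 0.0786 z 0.1563 | w 0.0258
s(from z) 6.1  lateral err u 0.0 mm
```

carry_out(
  commands=[-0.05, -0.02, 0.2, 0, 0.4, -0.1, -0.03, 0.3, 0, 0.4, -0.2, -0.07, 0.5, 0, 0.4, -0.3, -0.1, 0.5, 0, 0.4, -0.2, -0.3, 0.5, 0, 0.4, 0, -0.8, 0.3, 0, 0.4, 0, -0.9, 0, 0, 0.4, 0, -0.9, 0, 0, 0.4],
)

```text
time_s: 21.55
tcp_pos: [0.4654, 0.1221, 0.2498]
eef_rot: [-180.0, -0.2, 18.4]
contact_force: [-0.2, -0.1, 0.2]
gripper_width: 0.0263
```

carry_out(
  commands=[0, -0.9, 0, 0, 0.4, 0, -0.9, 0, 0, 0.4, 0, -0.9, 0, 0, 0.4, 0, -0.9, 0, 0, 0.4, 0, 0, 0, 0, 0.4],
)

```text
time_s: 22.05
tcp_pos: [0.4649, -0.024, 0.2492]
eef_rot: [180.0, -0.1, 18.2]
contact_force: [0.1, 0.4, 0.4]
gripper_width: 0.0261
```

```bash
python3 st.py; python3 - <<'E'
from plant import cams
from h import *
snap(cams,["scene","top"],"10")
c=load("scene10");t=load("top10");a=np.radians(18.3);u=np.array([np.cos(a),np.sin(a),0]);n=np.array([-u[1],u[0],0]);k=np.array([0,0,1.])
def cmap(c,x0,y0,w,h):
    H,S,V=[cv2.cvtColor(c["frame"],cv2.COLOR_RGB2HSV)[...,i].astype(int) for i in range(3)]
    print("x0",x0)
    for r in range(y0,y0+h): print(r,"".join("o" if 5<=H[r,q]<=18 and S[r,q]>190 and V[r,q]>150 else "g" if 45<H[r,q]<85 and S[r,q]>110 else "b" if 95<H[r,q]<125 and S[r,q]>110 else "W" if V[r,q]>185 and S[r,q]<60 else "w" if V[r,q]>130 and S[r,q]<60 else "." for q in range(x0,x0+w)))
cmap(c,268,150,62,56);cmap(t,205,155,60,52)
seat=.613*u+.0786*n+.052*k;zc=-.5*u+.866*k;yc=-.866*u-.5*k
for s in (0,5):
    for cam,nm in((c,"scene"),(t,"top")):
        print(s,nm,{(y,z):proj(cam,seat+(z+s)/1000*zc+y/1000*yc).round(1).tolist() for y in(25,-25) for z in(126,90)})
for j,v in((3,.1036),(5,.0536)):
    st=.613*u+v*n+.052*k
    print("strip",j,[(nm,proj(cam,st+.085*zc+y/1000*yc).round(1).tolist()) for cam,nm in((c,"scene"),(t,"top")) for y in(25,-25)])
E
```

```text
t 22.05 F u 0.2 n 0.3 z 1.5 | M u -0.01 n -0.07 z -0.01 | P u 0.4339 v -0.1688 z 0.2492 | w 0.0261
s(from z) 113.4  lateral err u 0.0 mm
x0 268
150 WWWWWWWWWWWWWWWWWWWWWWWWWWWWWWWWWWWWWWWWWWww.wwwwwwwwwww......
151 WWWWWWWWWWWWWWWWWWWWWWWWWWWWWWWWWWWWWWWWWWw.bbb.wwwwwwww......
152 WWWWWWWWWWWWWWWWWWWWWWWWWWWWWWWWWWWWWWWWWWWwbbb.wwwwwwwwww....
153 WWWWWWWWWWWWWWWWWWWWWWWWWWWWWWWWwwwwww....Wwbbbbwwwwwwwwwww...
154 WWWWWWWWWWWWWWWWWWwwwwwW.W.W...W............bbbbwwwwwwwwwww...
155 wwwwwwwWWwWWWWWWWW..........................bbbbwwwwwwwww.....
156 ............................................bbbbwwwwww........
157 ............................................bbbbwWWww.........
158 ............................................bbbbwWWWWw........
159 ..............................................bb.WWWWw........
160 ...............................................b.WWWWw........
161 ......................WW........................bWWWWw........
162 .....................WWWWW....o................bbWWWWw........
163 ....................WwwWWwwW..oo...............bbWWWWw........
164 ..............
[... 6172 characters left out ...]
..........
0 scene {(25, 126): [288.3, 172.7], (25, 90): [292.9, 180.8], (-25, 126): [298.4, 161.6], (-25, 90): [302.7, 169.8]}
0 top {(25, 126): [245.8, 198.3], (25, 90): [245.6, 193.6], (-25, 126): [239.1, 179.8], (-25, 90): [239.2, 175.6]}
5 scene {(25, 126): [287.7, 171.6], (25, 90): [292.3, 179.7], (-25, 126): [297.8, 160.5], (-25, 90): [302.1, 168.7]}
5 top {(25, 126): [245.8, 199.0], (25, 90): [245.7, 194.2], (-25, 126): [239.1, 180.5], (-25, 90): [239.2, 176.2]}
strip 3 [('scene', [288.1, 179.9]), ('scene', [297.8, 169.1]), ('top', [236.2, 195.9]), ('top', [229.6, 178.0])]
strip 5 [('scene', [299.1, 183.9]), ('scene', [309.0, 172.7]), ('top', [255.0, 190.0]), ('top', [248.8, 172.1])]
```

With the arm clear, the handle projects at scene (289,172.5) and (298.5,162). The predictions for home are (288.3,172.7) and (298.4,161.6), which favours s ≈ 0. For a sharper check I'll touch the handle's sloped top with closed fingertips. Contact at TCP z ≈ 0.189 means home; about 0.194 means 5 mm short. The same touch also presses the card.

carry_out(
  commands=[0.115, 0.95, 0, 0, 1, 0.115, 0.95, 0, 0, 1, 0.115, 0.95, 0, 0, 1, 0.115, 0.95, 0, 0, 1, 0.115, 0.95, 0, 0, 1, 0.115, 0.95, 0, 0, 1, 0.115, 0.95, 0, 0, 1, 0.01, 0.13, 0, 0, 1],
)

```text
time_s: 22.95
tcp_pos: [0.4981, 0.2548, 0.2481]
eef_rot: [-180.0, -0.0, 18.6]
contact_force: [-0.4, -0.8, 0.4]
gripper_width: 0.0006
```

carry_out(
  commands=[0, 0, -0.5, 0, 1, 0, 0, -0.5, 0, 1, 0, 0, -0.2, 0, 1, 0, 0, 0, 0, 1],
)

```text
time_s: 23.35
tcp_pos: [0.4974, 0.2501, 0.1993]
eef_rot: [179.9, 0.1, 18.4]
contact_force: [-0.6, -0.3, 1.2]
gripper_width: 0.0006
```

```bash
python3 st.py
```

```text
t 23.35 F u -0.7 n -0.1 z 2.3 | M u -0.04 n -0.06 z -0.00 | P u 0.5508 v 0.0813 z 0.1993 | w 0.0006
s(from z) 55.8  lateral err u 0.0 mm
```

carry_out(
  commands=[0.01, -0.06, -0.05, 0, 1, 0, 0, -0.03, 0, 1, 0, 0, 0, 0, 1],
)

```text
time_s: 23.65
tcp_pos: [0.4988, 0.2477, 0.1974]
eef_rot: [-180.0, -0.1, 18.4]
contact_force: [-0.9, -0.1, 0.8]
gripper_width: 0.0001
```

carry_out(
  commands=[0, 0, -0.03, 0, 1, 0, 0, 0, 0, 1],
)

```text
time_s: 23.85
tcp_pos: [0.4986, 0.2477, 0.1957]
eef_rot: [-180.0, -0.0, 18.4]
contact_force: [-0.1, 0.4, -0.7]
gripper_width: 0.0009
```

carry_out(
  commands=[0, 0, -0.03, 0, 1, 0, 0, -0.03, 0, 1, 0, 0, 0, 0, 1],
)

```text
time_s: 24.15
tcp_pos: [0.4984, 0.2476, 0.1929]
eef_rot: [180.0, 0.0, 18.4]
contact_force: [-0.1, -0.2, 0.1]
gripper_width: 0.0005
```

carry_out(
  commands=[0, 0, -0.03, 0, 1, 0, 0, -0.03, 0, 1, 0, 0, 0, 0, 1],
)

```text
time_s: 24.45
tcp_pos: [0.4986, 0.2477, 0.1907]
eef_rot: [180.0, 0.0, 18.4]
contact_force: [-0.5, 0.4, 0.9]
gripper_width: 0.0004
```

```bash
python3 st.py
```

```text
t 24.45 F u -0.3 n 0.5 z 2.0 | M u -0.07 n 0.05 z 0.01 | P u 0.5512 v 0.0786 z 0.1907 | w 0.0004
s(from z) 45.8  lateral err u 0.0 mm
```

There is no contact at 0.1907, so the card isn't 5 mm high. I'll go on to touch.

carry_out(
  commands=[0, 0, -0.03, 0, 1, 0, 0, 0, 0, 1],
)

```text
time_s: 24.65
tcp_pos: [0.4989, 0.2479, 0.1902]
eef_rot: [-180.0, -0.1, 18.4]
contact_force: [-0.3, -0.1, 5.7]
gripper_width: 0.0001
```

carry_out(
  commands=[0, 0, -0.03, 0, 1, 0, 0, 0, 0, 1],
)

```text
time_s: 24.85
tcp_pos: [0.4991, 0.248, 0.1899]
eef_rot: [-180.0, -0.1, 18.4]
contact_force: [-3.1, -0.8, 10.6]
gripper_width: 0.0004
```

carry_out(
  commands=[0, 0, -0.03, 0, 1, 0, 0, 0, 0, 1],
)

```text
time_s: 25.05
tcp_pos: [0.4993, 0.248, 0.1896]
eef_rot: [-180.0, -0.2, 18.4]
contact_force: [-5.0, -2.6, 16.5]
gripper_width: 0.0003
```

```bash
python3 st.py
```

```text
t 25.05 F u -5.6 n -0.9 z 17.6 | M u -0.04 n 2.02 z 0.04 | P u 0.5519 v 0.0787 z 0.1896 | w 0.0003
s(from z) 44.6  lateral err u 0.0 mm
```

Contact came at TCP z 0.1903. Predicted home is 0.1895, so s ≈ 0.7 ± 1.5 mm, and it is stiff. I'll press once more along the axis to be sure, staying below 35 N.

carry_out(
  commands=[0.01, 0.003, -0.03, 0, 1, 0.005, 0.002, -0.02, 0, 1, 0, 0, 0, 0, 1],
)

```text
time_s: 25.35
tcp_pos: [0.4998, 0.248, 0.1892]
eef_rot: [180.0, -0.2, 18.4]
contact_force: [-12.2, -4.6, 29.5]
gripper_width: 0.0003
```

```bash
python3 st.py; python3 - <<'E'
from h import *
# latch / near edge region: compare scene0 (empty slot) with scene10 (card in) around the projected latch nose
a=np.radians(18.3);u=np.array([np.cos(a),np.sin(a),0]);n=np.array([-u[1],u[0],0]);k=np.array([0,0,1.])
seat=.613*u+.0786*n+.052*k;zc=-.5*u+.866*k;yc=-.866*u-.5*k
for nm in("scene0","scene10"):
    c=load(nm)
    print(nm,{z:proj(c,seat+z/1000*zc+.043*yc).round(1).tolist() for z in(20,45,62,85)})
d=np.abs(load("scene0")["frame"].astype(int)-load("scene10")["frame"].astype(int)).max(2)
for r in range(184,206):print(r,"".join("#" if v>60 else "+" if v>25 else "." for v in d[r,270:312]))
E
```

```text
t 25.35 F u -13.0 n -0.5 z 30.6 | M u -0.01 n 4.45 z 0.02 | P u 0.5524 v 0.0785 z 0.1892 | w 0.0003
s(from z) 44.1  lateral err u 0.0 mm
scene0 {20: [297.8, 199.6], 45: [294.9, 194.4], 62: [292.8, 190.9], 85: [289.9, 185.9]}
scene10 {20: [297.8, 199.6], 45: [294.9, 194.4], 62: [292.8, 190.9], 85: [289.9, 185.9]}
184 .####........##++++++#+++++++.............
185 .###+..+##...+#++.+++#+.+++#+.............
186 .++...####+.......++.#.....+..............
187 +#....###+.++++...+.......................
188 ++.........####+..........................
189 ...........+###...+.......................
190 ..........+..+....+...+...................
191 .......+..+...........#...................
192 ...........++..+......+...................
193 ............+..#+.........................
194 ....................+.....................
195 ..........+..+......+.....................
196 ..........+...+...+.......................
197 ..................++..+...................
198 ...............+......++..................
199 ............+..........+..................
200 ........................++.++.............
201 ..............+..+...+.+++..+.............
202 ..............++++++..++.....+............
203 ..............##++++..+...+..+............
204 .............+#+#++++++++.................
205 .............+++#++#++++++................
```

Even at 33 N the card doesn't move. The latch region, scene (292–296, 190–195), looks the same as with the empty slot, so the latch is back in. I'm retreating to a clear spot and checking bystanders by image difference.

carry_out(
  commands=[0, 0, 0.1, 0, 1, -0.05, -0.02, 0.3, 0, 1, -0.2, -0.07, 0.6, 0, 1, -0.3, -0.1, 0.8, 0, 1, -0.2, -0.6, 0.2, 0, 1, 0, -0.9, 0, 0, 1, 0, -0.9, 0, 0, 1, 0, -0.9, 0, 0, 1],
)

```text
time_s: 26.15
tcp_pos: [0.4688, 0.1072, 0.2657]
eef_rot: [-180.0, -0.0, 18.4]
contact_force: [1.7, -0.5, 0.6]
gripper_width: 0.0005
```

carry_out(
  commands=[0, -0.9, 0, 0, 1, 0, -0.9, 0, 0, 1, 0, -0.5, 0, 0, 1, 0, 0, 0, 0, 1, 0, 0, 0, 0, 1, 0, 0, 0, 0, 1],
)

```text
time_s: 26.75
tcp_pos: [0.4693, 0.0168, 0.2653]
eef_rot: [-180.0, -0.0, 18.4]
contact_force: [-0.1, -0.8, -0.9]
gripper_width: 0.0008
```

```bash
python3 st.py; python3 - <<'E'
from plant import cams
from h import *
snap(cams,["scene","top"],"11")
A,B,C=[load(k)["frame"].astype(int) for k in("scene0","scene10","scene11")]
def om(f):
    h=cv2.cvtColor(f.astype(np.uint8),cv2.COLOR_RGB2HSV).astype(int);m=(h[...,0]>=5)&(h[...,0]<=18)&(h[...,1]>190)&(h[...,2]>150)
    q=np.argwhere(m[155:190,280:310]);return len(q),(q.mean(0)[::-1]+[280,155]).round(2)
print("orange handle before/after press",om(B),om(C))
for nm,(x,y,w,h) in dict(tester=(300,288,44,44),cutters=(358,280,44,48),wick=(266,216,20,16),rackleft=(268,190,22,20),othercard=(320,176,15,50)).items():
    d=np.abs(A-C).max(2)[y:y+h,x:x+w];print(nm,"changed px frac %.2f"%(d>40).mean())
E
```

```text
t 26.75 F u -0.3 n -0.7 z 0.2 | M u -0.04 n -0.05 z 0.02 | P u 0.4508 v -0.1314 z 0.2653 | w 0.0008
s(from z) 132.0  lateral err u 0.0 mm
orange handle before/after press (127, array([295.55, 171.28])) (125, array([295.5, 171.5]))
tester changed px frac 0.00
cutters changed px frac 0.00
wick changed px frac 0.31
rackleft changed px frac 0.15
othercard changed px frac 0.08
```

```bash
python3 - <<'E'
from plant import r
from h import *
for k in("scene0","scene11","top0","top11"):
    h=cv2.cvtColor(load(k)["frame"],cv2.COLOR_RGB2HSV).astype(int);x,y,w,b=(260,210,32,26) if k[0]=="s" else (252,218,32,28)
    s=h[y:y+b,x:x+w];q=np.argwhere((s[...,0]>84)&(s[...,0]<106)&(s[...,1]>90));print(k,"wick",len(q),(q.mean(0)[::-1]+[x,y]).round(2))
    if k[0]=="s":
        s=h[215:232,320:342];q=np.argwhere((s[...,0]>14)&(s[...,0]<28)&(s[...,1]>110));print(k,"other card foot gold",len(q),(q.mean(0)[::-1]+[320,215]).round(2) if len(q) else "")
r.close_job()
E
```

```text
scene0 wick 88 [275.6  224.64]
scene0 other card foot gold 40 [333.82 222.02]
scene11 wick 88 [275.6  224.64]
scene11 other card foot gold 21 [325.52 222.1 ]
top0 wick 149 [266.52 230.73]
top11 wick 0 [nan nan]
the job is handed in; nothing more can be done<stdin>:5: RuntimeWarning: Mean of empty slice.
  ret = um.true_divide(
```

The test card is off its hook and, as far as my checks show, fully home and latched in the free slot. I handed the job in at about 27 s of the 51 s allowed.

**What I did:**
- I gripped the handle lightly and let the card pivot on the hook to about 27°.
- I then eased the hole along the wire and over the upturned tip with no force above noise.
- I carried the card to the rack, found the slot by touch and pressed it in.
- I let go and pressed once more from above with closed fingertips.

**Checks that agree the card is home and latched:**
- **Pull:** pulling back met about 17 N with under 1 mm of motion.
- **Depth:** touching the handle top put the card 0.7 ± 1.5 mm from home.
- **Press:** at about 33 N it moved only about 1 mm, much of that probably the arm flexing.
- **Latch:** its image region looked the same as with the empty slot.
- **Bystanders:** the tester, cutters and wick did not move.

**Checks that disagreed or were not conclusive:**
- While still gripped, my estimate from the gripper's height said the card was about 5 mm short. The later touch on the handle top contradicted this.
- The touch error of ±1.5 mm is as large as the latch's own tolerance.
- The final press lowered the handle by about 0.2 px in the image, which may be noise or a last bit of seating.
- The check on the other hanging card was inconclusive. The gold-colour mask on its foot shifted by about 8 px sideways, with half as many pixels, probably because the test card's own gold foot was in the first picture. Only 8% of its image region changed.
- The arm or its shadow hid the wick in the last top view; in the scene view it had not moved.

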